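# Close the vacuum chamber cover evenly

## Robot

A 6-joint arm with a two-finger parallel gripper is mounted at the origin on a cart in front of the work surface, level with it; the furniture and walls round the work are solid. World frame = base frame: x ahead of the robot, y to its left, z up, the work surface at z = 0. Lengths are in m, angles in rad, forces in N, time in s.
With the tool pointing down it reaches from about 0.35 to 0.775 m from the base axis. Payload 5.5 kg.
Tool frame: the origin (TCP) lies between the finger pads; the fingertips stand 19 mm ahead of it and the grasp point (between the pads) is the TCP; z points along the fingers, y is the line along which they close (so a half turn about z gives the same grasp; the last joint's range is limited). The gripper opens to 85 mm and grips with 20 to 120 N. Pads are 22 mm wide; open, the fingers measure 114 mm over their backs; the gripper's body (76 mm by 85 mm) begins 54 mm behind the grasp point. The pads swing forward as they close: fully open they stand 13 mm farther back than shut.
Start: joints at [-1.483, 0.313, 0.046, 1.304, 0, 1.431], TCP at [0.13, -0.56, 0.25] pointing down, gripper open.
Joint ranges: [-2.76, 2.76], [-0.86, 1.69], [-1.03, 1.26], [-2.2, 2.34], [-1.47, 1.5], [-3.14, 3.14]. Speed limits (rad/s): [2.57, 2.57, 3.14, 3.14, 3.14, 3.14].

## Interface

Orientations are given as a unit quaternion [w, x, y, z].
In Python, from workcell import env gives the robot as it stands.
- The arm moves only by the tool carry_out, never from a script. Its argument "increments" is a list that holds one entry, the list of rows, each a list of 6 numbers: the shift along the tool's x, y, z each as a share of 50 cm, from -1 to 1, then the turn, a rotation vector about the tool's x, y, z each as a share of 2 pi rad, from -1 to 1. In form: [[[x, y, z, ax, ay, az], ...]]. A call has 1 to 5 rows; each row is the pose to reach, as a shift and turn from the pose commanded when the call began, along the tool's axes at that moment, turning the shorter way round; what a row does not reach only later rows make up. A row lasts 1/8 s, in which the tool goes at most 62.5 mm and 10.7 degrees, less where a joint would pass 70% of its speed; a pose out of reach is approached as far as the arm can. A call with a number of a shift or a turn outside -1 to 1 is refused whole. A call with a gripper value outside its range is refused whole. "jaw" is the closure, from 0 (fully open) to 1 (shut), set as the call begins (left out, the last holds). The fingers move at their own pace and stop on an object; "squeeze" is the grip in N (left out, the last holds). Time passes only in rows, so rows that repeat a pose let the fingers close. It gives the time, the measured TCP pose, the force, the opening and the grip force at its end, in the units of the state.
- env.get_state(): the state, without advancing time (a new reading comes with each control period).
- env.read_camera(name): name is "side" or "top" or "wrist"; returns a dict with "frame" (384x512x3 uint8, blue, green, red), "z_map" (384x512 float32, m along the optical axis (not along the pixel's ray), 0 where there is no reading), "intrinsics" (3x3 intrinsics, pixels), "k1" (the pictures are not rectified: a ray, as slopes to the right and down, at radius r is drawn at 1 + k1 r^2 times it, then the intrinsics apply), "R" (3x3) and "t" (3): a world point X has camera coordinates R X + t; the wrist camera has in their place "T_tool_cam" (4x4, takes a point from camera to tool coordinates, whose origin is the TCP and whose axes are the flange's). Camera axes: x right, y down, z forward; pixel columns grow to the right and rows downward; lengths in m; the calibration is good to about 2 mm. A picture is of the moment at which its call begins: read the wrist's pose just before it.
- env.hand_in(): hands the job in; it is judged then, once.
Trained networks look in the newest picture that a camera, given by its name, has taken for a name from the list of things; names that differ only in an ending like _2 or _b are one class to them, and where a whole thing is asked for, a point or a joint stands for the part that bears it (a point fixed in the world has none). Each returns a list of dicts, best first, with "score" (0 to 1); they miss things now and then, are a little off and sometimes report something else, mostly with a low value. They report only what shows in the picture. A call takes as long as a camera call.
- env.find_in(camera, name): "position" ([x, y, z] in m, in world coordinates, good to about 4 mm: the middle of the surface that is visible of it).
The state is a dict: "clock": time; "joint_pos": joint angles; "qvel": joint speeds; "tau": joint torques, N m; "tcp_pos": TCP position; "orientation": TCP orientation; "wrist_force": force on the tool from outside, world axes, zero at the start; "ft_torque": the same for the moment, N m; "finger_gap": finger opening in m; "grip_force": force on a finger pad.
Only numpy, scipy, OpenCV 4.12 (cv2) and the standard library are available. Lean on these libraries where they do the work, as an engineer would, in place of code of your own. Each camera call takes 0.05 s, during which the arm holds its last target. There are 200 camera calls.

## Task

The gasketed cover of the vacuum chamber lies in place with its four wing screws still loose. Tighten them evenly in cross order, each time doing a diagonal pair before the other diagonal pair: in a first round turn every screw clockwise only until you feel its washer take hold of the cover and a touch further (snug, still well short of tight), then in a second round turn every screw on until it comes up firmly against its stop. Let go of the screws at the end and leave the timer, the jar and the forceps where they are.

Things in the scene. Friction and masses are not known exactly. Their poses are not given: they have to be found in the camera images.
- chamber: Fixed vacuum chamber: grey box 176 mm square with a 206 mm square flange whose top is 70 mm up, a 2 mm gasket on it, low rails (78 mm up) round the cover; a steel pump port sticks out to 124 mm on its +x side. Origin: centre of the underside on the worktop; z up. The four black wing screws stand above its corners at x, y = +-60 mm; all four are alike.
- cover: Loose aluminium cover plate 180 x 180 x 12 mm, 0.6 kg, with a round window in the middle (rim 4 mm high), lying on the gasket between the rails. Origin: centre of its underside, 72 mm above the worktop; z up.
- screw_a: Wing screw at the chamber's near left (-x, +y) corner, diagonal to screw_c. Origin: on its axis at the hub's underside, 95 mm up when backed off; z up. Hub 19 mm across, 10 mm high; on it the wing, a flat blade 44 mm long (along x), 10 mm thick (along y), from 10 to 34 mm above the origin: pinch it across its thickness from above.
- screw_b: Wing screw at the chamber's far left (+x, +y) corner, diagonal to screw_d. Shape as screw_a. Every screw tightens clockwise seen from above and sinks 1.5 mm per rad; it stays where it is let go. It starts backed off by an unknown amount and runs free (drag 0.06 N m) for 0.1 to 0.8 rad until the spring washer under its hub (52 mm across) meets the cover.
- screw_c: Wing screw at the chamber's far right (+x, -y) corner, diagonal to screw_a. Shape as screw_a. The yaw of first contact differs for each screw and must be felt: the resisting torque climbs from 0.06 to between 0.15 and 0.35 N m (part of it fades within a second at rest). Snug is 0.1 to 0.4 rad past first contact, some 8 to 16 N of clamping force; a bare touch is lost as the cover settles.
- screw_d: Wing screw at the chamber's near right (-x, -y) corner, diagonal to screw_b. Shape as screw_a. Some 0.9 rad after first contact every screw meets a firm stop: fully tight, about 20 N. The wing sits on a rubber bush (5 N m per rad): turned on against the stop its torque climbs past 0.6 N m; when let go, the wing springs back by torque / 5 rad, the screw stays.
- digital_timer: Bystander: white bench timer 64 x 64 x 18 mm, lying loose left of the chamber. Origin: centre of underside.
- jar_a: Bystander: white screw-top sample jar, 62 mm across, 86 mm tall, loose, left of the chamber and farther away. Origin: centre of underside.
- forceps: Bystander: steel forceps 130 mm long, 8 mm high, lying loose right of the chamber. Origin: centre of underside.

How it is judged:
By the outcome, as a careful person would: the job done as asked, in the order asked, and still so for the second after the job is handed in, with the robot touching nothing.
It also fails if it takes over 72 s, if anything falls off the work surface, if the arm or the gripper's body presses on something with over 40 N, if the wrist force passes 120 N, or if a joint passes its speed limit or range.

## Working session

There is one attempt and no reset: what is moved stays moved. The work goes in short steps, Python scripts to look and compute and a tool call to move; the robot and the scene stay as the last step left them, time stands still between calls to the robot, and variables do not carry over. Pictures are saved under pics/ and viewed, at most 10 in all, crops included, and the job is handed in when it is done.

Besides the shell and the picture viewer there is one more tool, called after "Request:" by a JSON object that holds its "name" and its "arguments". carry_out: Moves the arm, as the interface text tells. Its arguments: {"type":"object","properties":{"increments":{"type":"array","items":{"type":"array","items":{"type":"array","items":{"type":"number","minimum":-1,"maximum":1}}}},"jaw":{"type":"number"},"squeeze":{"type":"number"}},"required":["increments"]}

```bash
mkdir -p pics; ls; cat > h.py <<'E'
import numpy as np,cv2
from workcell import env
from scipy.spatial.transform import Rotation as Ro
def st():
    s=env.get_state();return s
def world(c,u,v,z=None):
    K=np.array(c["intrinsics"]);d=np.array([(u-K[0,2])/K[0,0],(v-K[1,2])/K[1,1]])
    p=d.copy()
    for _ in range(20): p=d/(1+c["k1"]*(p@p))
    zz=c["z_map"][int(v),int(u)] if z is None else z
    return np.array(c["R"]).T@(np.array([p[0]*zz,p[1]*zz,zz])-np.array(c["t"]))
E
python3 - <<'E'
from h import *
s=st();print({k:np.round(v,3).tolist() for k,v in s.items()})
for n in ["top","side"]:
    c=env.read_camera(n);cv2.imwrite(f"pics/{n}.png",c["frame"])
    np.save(f"{n}.npy",c,allow_pickle=True)
    for t in ["screw_a","cover","chamber","digital_timer","jar_a","forceps"]:
        for d in env.find_in(n,t)[:6]: print(n,t,np.round(d["position"],3),round(d["score"],2))
E
```

```text
pics
{'clock': 0.0, 'joint_pos': [-1.483, 0.314, 0.045, 1.304, -0.0, 1.431], 'qvel': [-0.001, -0.001, -0.0, -0.002, -0.0, 0.001], 'tau': [0.001, -48.063, 29.853, 0.019, -0.0, 0.0], 'tcp_pos': [0.13, -0.56, 0.249], 'orientation': [-0.001, 0.994, 0.114, 0.0], 'wrist_force': [-0.07, 0.343, 0.759], 'ft_torque': [-0.023, 0.064, -0.001], 'grip_force': 0.0, 'finger_gap': 0.085}
top screw_a [ 0.464 -0.069  0.086] 0.74
top screw_a [0.486 0.042 0.088] 0.73
top screw_a [0.6   0.018 0.086] 0.62
top screw_a [ 0.581 -0.097  0.093] 0.47
top cover [ 0.534 -0.023  0.085] 0.86
top chamber [ 0.52  -0.032  0.079] 0.86
top digital_timer [0.435 0.332 0.018] 0.65
top jar_a [0.58  0.396 0.087] 0.88
side screw_a [ 0.459 -0.08   0.09 ] 0.7
side screw_a [0.6   0.018 0.101] 0.62
side screw_a [0.484 0.036 0.092] 0.53
side screw_a [ 0.583 -0.103  0.086] 0.48
side screw_a [0.579 0.38  0.054] 0.47
side cover [ 0.529 -0.04   0.081] 0.58
side chamber [ 0.508 -0.102  0.074] 0.76
side digital_timer [ 0.532 -0.04   0.079] 0.72
side digital_timer [0.429 0.324 0.018] 0.57
side digital_timer [ 0.397 -0.378 -0.001] 0.27
side jar_a [0.58  0.381 0.058] 0.79
side forceps [ 0.397 -0.377  0.001] 0.46
side forceps [0.429 0.324 0.016] 0.43
```

View pics/top.png

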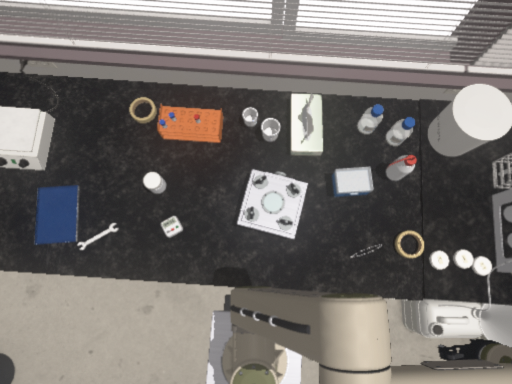

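View pics/side.png

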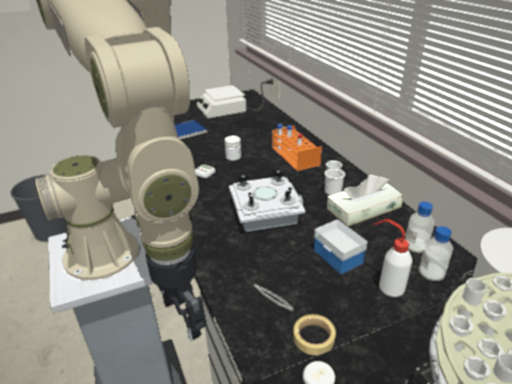

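The top view shows the chamber at about (273,203) px, turned by roughly -0.2 rad. Its wings are near (260,180), (293,189), (250,214) and (284,223). The timer is at (172,227), the jar at (154,182) and the forceps at (366,252). The side view agrees, and the arm is clear of everything. Next I'll work out the move to a wrist view above the chamber.

```bash
cat >> h.py <<'E'
def plan(p,yaw,s=None):
    """numbers for a carry_out row to bring TCP to p, tool down with tool-x at world yaw (mod pi -> nearest)"""
    s=s or st();q=s["orientation"];R=Ro.from_quat([q[1],q[2],q[3],q[0]])
    best=None
    for k in (-1,0,1):
        y=yaw+k*np.pi
        T=Ro.from_euler("z",y)*Ro.from_euler("x",np.pi)
        rv=(R.inv()*T).as_rotvec()
        if best is None or np.linalg.norm(rv)<np.linalg.norm(best): best=rv
    d=R.inv().apply(np.array(p)-s["tcp_pos"])
    return np.round(np.r_[d/0.5,best/(2*np.pi)],4).tolist()
E
python3 - <<'E'
from h import *
c=env.read_camera("wrist");print(np.round(c["T_tool_cam"],3).tolist(),np.round(c["intrinsics"],1).tolist(),c["k1"])
s=st();print(Ro.from_quat(np.roll(s["orientation"],-1)).as_matrix().round(3).tolist())
print(plan([.47,-.03,.33],-.21))
E
```

```text
[[-0.001, -0.946, -0.325, 0.084], [1.0, -0.0, -0.001, 0.001], [0.0, -0.325, 0.946, -0.124], [0.0, 0.0, 0.0, 1.0]] [[324.7, 0.0, 249.5], [0.0, 324.7, 187.3], [0.0, 0.0, 1.0]] -0.03295091502778161
[[0.974, 0.226, 0.0], [0.226, -0.974, -0.0], [-0.0, 0.0, -1.0]]
[0.9022, -0.8794, -0.1594, 0.0, -0.0, 0.0697]
```

Request:
{"name": "carry_out", "arguments": {"increments": [[[0.36,-0.28,-0.05,0,0,0],[0.36,-0.28,-0.05,0,0,0],[0.36,-0.28,-0.05,0,0,0],[0.36,-0.28,-0.05,0,0,0]]], "jaw": 0, "squeeze": 60}}

```text
clock: 1.25
tcp_pos: [0.2747, -0.3811, 0.2759]
orientation: [0.0, 0.993, 0.114, 0.0]
wrist_force: [0.7, -0.6, 0.7]
finger_gap: 0.0856
grip_force: 0.0
```

Request:
{"name": "carry_out", "arguments": {"increments": [[[0.36,-0.28,-0.05,0,0,0],[0.36,-0.28,-0.05,0,0,0],[0.36,-0.28,-0.05,0,0,0],[0.36,-0.28,-0.05,0,0,0]]]}}

```text
clock: 1.75
tcp_pos: [0.4186, -0.204, 0.301]
orientation: [0.0, 0.993, 0.115, 0.001]
wrist_force: [0.1, -1.1, -0.3]
finger_gap: 0.0857
grip_force: 0.0
```

Request:
{"name": "carry_out", "arguments": {"increments": [[[0.36,-0.28,-0.05,0,0,0.07],[0.36,-0.28,-0.05,0,0,0.07],[0.36,-0.28,-0.05,0,0,0.07],[0.36,-0.28,-0.05,0,0,0.07],[0.36,-0.28,-0.05,0,0,0.07]]]}}

```text
clock: 2.38
tcp_pos: [0.562, -0.031, 0.325]
orientation: [-0.002, 0.995, -0.099, 0.001]
wrist_force: [0.1, -0.1, -0.6]
finger_gap: 0.0854
grip_force: 0.0
```

```bash
cat >> h.py <<'E'
def wcam():
    s=st();c=env.read_camera("wrist")
    T=np.eye(4);T[:3,:3]=Ro.from_quat(np.roll(s["orientation"],-1)).as_matrix();T[:3,3]=s["tcp_pos"]
    M=np.linalg.inv(T@np.array(c["T_tool_cam"]));c["R"]=M[:3,:3];c["t"]=M[:3,3];return c
def cloud(c):
    K=np.array(c["intrinsics"]);v,u=np.mgrid[:384,:512]
    x=(u-K[0,2])/K[0,0];y=(v-K[1,2])/K[1,1];a,b=x.copy(),y.copy()
    for _ in range(10): f=1+c["k1"]*(a*a+b*b);a,b=x/f,y/f
    z=c["z_map"];P=np.stack([a*z,b*z,z],-1);return (P-c["t"])@c["R"]
def wings(c,cs):
    P=cloud(c);dark=(c["frame"].max(-1)<110)&(c["z_map"]>0)
    for n,q in cs.items():
        m=(np.hypot(P[...,0]-q[0],P[...,1]-q[1])<.032)&(P[...,2]>.112)&(P[...,2]<.16)
        zt=np.percentile(P[m][:,2],95)
        Q=P[m&(P[...,2]>zt-.008)];r=cv2.minAreaRect((Q[:,:2]*1000).astype(np.float32))
        w,h=r[1];box=cv2.boxPoints(r);e=box[1]-box[0] if np.linalg.norm(box[1]-box[0])>np.linalg.norm(box[2]-box[1]) else box[2]-box[1]
        ya=np.arctan2(e[1],e[0]);ya=(ya+np.pi/2)%np.pi-np.pi/2
        print(n,len(Q),"c",np.round(r[0],1),"size",np.round(sorted(r[1]),1),"yaw",round(float(ya),3),"top",round(float(zt),4),"mean",Q[:,:2].mean(0).round(4))
CS=dict(a=(.486,.042),b=(.600,.018),c=(.581,-.097),d=(.464,-.069))
E
python3 - <<'E'
from h import *
c=wcam();cv2.imwrite("pics/w1.png",c["frame"])
for t in ["screw_a","cover","chamber"]:
    for d in env.find_in("wrist",t)[:5]: print(t,np.round(d["position"],4),round(d["score"],2))
wings(c,CS); print(st()["ft_torque"])
E
```

```text
screw_a [ 0.585  -0.095   0.0915] 0.88
screw_a [0.605  0.0187 0.088 ] 0.79
screw_a [ 0.4683 -0.0654  0.0905] 0.75
screw_a [0.4926 0.0435 0.087 ] 0.6
screw_a [ 0.545  -0.0243  0.0852] 0.16
cover [ 0.5469 -0.028   0.084 ] 0.75
chamber [ 0.5838 -0.0378  0.089 ] 0.58
a 336 c [488.   44.1] size [10.2 41.9] yaw 0.031 top 0.129 mean [0.4895 0.0434]
b 418 c [605.7  21.3] size [ 9.9 42.3] yaw -0.943 top 0.1291 mean [0.6062 0.0204]
c 418 c [583.  -96.1] size [ 9.9 42.3] yaw 0.705 top 0.1292 mean [ 0.5838 -0.0955]
d 360 c [465.  -73.2] size [10.6 41.4] yaw 1.402 top 0.1288 mean [ 0.4662 -0.0731]
[-0.00199174  0.0066088   0.05743833]
```

View pics/w1.png

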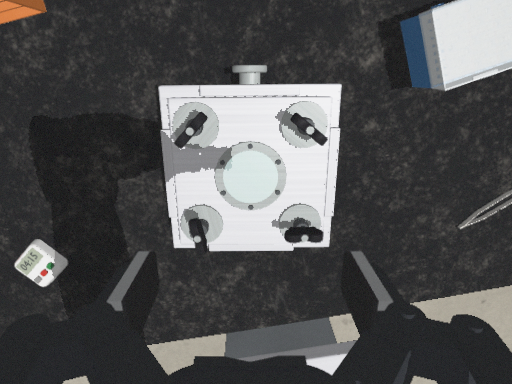

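The wrist view shows all four wings: a (197,233), b (191,130), c (309,129) and d (304,234). The measured spacing is 120 mm and the tops are at 0.129 m, which matches the text and the top and side views. Next is the approach to screw a.

```bash
cat >> h.py <<'E'
S=dict(a=(.488,.0441),b=(.6057,.0213),c=(.583,-.0961),d=(.465,-.0732))
E
python3 - <<'E'
from h import *
s=st();print(np.round(s["joint_pos"],3))
p=plan([*S["a"],.18],.031);print(p)
E
```

```text
[-2.070e-01  2.770e-01  1.780e-01  1.473e+00  3.000e-03  3.141e+00]
[-0.1718, -0.1237, 0.2908, -0.0006, 0.0, -0.0377]
```

Request:
{"name": "carry_out", "arguments": {"increments": [[[-0.17,-0.12,0.2,0,0,-0.135],[-0.17,-0.12,0.2,0,0,-0.135],[-0.17,-0.12,0.2,0,0,-0.135],[-0.17,-0.12,0.2,0,0,-0.135],[-0.17,-0.12,0.2,0,0,-0.135]]]}}

```text
clock: 3.2
tcp_pos: [0.488, 0.0415, 0.2255]
orientation: [-0.002, 0.948, 0.317, 0.001]
wrist_force: [0.6, 0.7, 0.7]
finger_gap: 0.086
grip_force: 0.0
```

Request:
{"name": "carry_out", "arguments": {"increments": [[[0,0,0,0,0,-0.135],[0,0,0,0,0,-0.135],[0,0,0,0,0,-0.135],[0,0,0,0,0,-0.135],[0,0,0,0,0,-0.135]]]}}

```text
clock: 3.82
tcp_pos: [0.4884, 0.0411, 0.2258]
orientation: [-0.001, 0.734, 0.679, 0.002]
wrist_force: [-0.3, 0.2, -0.5]
finger_gap: 0.0855
grip_force: 0.0
```

Request:
{"name": "carry_out", "arguments": {"increments": [[[0,0,0,0,0,-0.135],[0,0,0,0,0,-0.135],[0,0,0,0,0,-0.135],[0,0,0,0,0,-0.135],[0,0,0,0,0,-0.135]]]}}

```text
clock: 4.45
tcp_pos: [0.4884, 0.0411, 0.2258]
orientation: [-0.0, 0.39, 0.921, 0.002]
wrist_force: [0.4, -0.2, 0.4]
finger_gap: 0.0853
grip_force: 0.0
```

Request:
{"name": "carry_out", "arguments": {"increments": [[[0,0,0,0,0,-0.133],[0,0,0,0,0,-0.133],[0,0,0,0,0,-0.133],[0,0,0,0,0,-0.133],[0,0,0,0,0,-0.133]]]}}

```text
clock: 5.08
tcp_pos: [0.4884, 0.0411, 0.2258]
orientation: [0.001, -0.018, 1.0, 0.002]
wrist_force: [0.7, 0.0, 0.1]
finger_gap: 0.0853
grip_force: 0.0
```

```bash
python3 - <<'E'
from h import *
c=wcam();s=st();print(np.round(s["joint_pos"],3),s["ft_torque"].round(4) if hasattr(s["ft_torque"],"round") else s["ft_torque"])
for n in "abcd":
    try: wings(c,{n:S[n]})
    except Exception as e: print(n,"no")
print(plan([*S["a"],.127],.031),plan([*S["a"],.127],0.031))
E
```

```text
[-0.082  0.158 -0.216  1.196  0.004 -0.119] [-0.0241 -0.0431  0.0368]
a 716 c [486.6  44.1] size [ 9.5 41.8] yaw 0.033 top 0.1291 mean [0.4849 0.0438]
b 617 c [604.6  21.4] size [10.9 43.1] yaw -0.945 top 0.1287 mean [0.6025 0.0221]
c 510 c [ 577.7 -100.1] size [10.8 31.3] yaw 0.715 top 0.1283 mean [ 0.576  -0.0992]
d 884 c [464.6 -73.3] size [10.3 42.8] yaw 1.391 top 0.1286 mean [ 0.464 -0.072]
[0.0009, 0.0053, 0.1975, 0.0006, 0.0002, 0.0009] [0.0009, 0.0053, 0.1975, 0.0006, 0.0002, 0.0009]
```

Request:
{"name": "carry_out", "arguments": {"increments": [[[0.002,0.005,0.1,0,0,0],[0.002,0.005,0.18,0,0,0],[0.002,0.005,0.1975,0,0,0],[0.002,0.005,0.1975,0,0,0]]]}}

```text
clock: 5.62
tcp_pos: [0.488, 0.0447, 0.1272]
orientation: [0.0, -0.016, 1.0, 0.002]
wrist_force: [-0.7, 0.7, 0.1]
finger_gap: 0.0853
grip_force: 0.0
```

Request:
{"name": "carry_out", "arguments": {"increments": [[[0,0,0,0,0,0],[0,0,0,0,0,0],[0,0,0,0,0,0],[0,0,0,0,0,0],[0,0,0,0,0,0]]], "jaw": 1, "squeeze": 50}}

```text
clock: 6.25
tcp_pos: [0.4883, 0.045, 0.1271]
orientation: [0.001, -0.017, 1.0, 0.001]
wrist_force: [-1.0, -1.0, 2.7]
finger_gap: 0.0087
grip_force: 51.4
```

```bash
cat > feel.py <<'E'
from h import *
import json,sys
L=[]
for i in range(3):
    env.read_camera("wrist");s=st();L.append([s["ft_torque"][2],s["tau"][5]])
L=np.array(L);q=s["orientation"];yaw=2*np.arctan2(q[2],q[1])
print(round(s["clock"],2),"tz",L[:,0].round(3),"mean",L.mean(0).round(3),"yaw",round(yaw%(2*np.pi),3),"F",np.round(s["wrist_force"],1),"p",np.round(s["tcp_pos"],4),"gap",round(s["finger_gap"],4))
E
python3 feel.py
```

```text
6.4 tz [-0.019  0.027 -0.013] mean [-0.001 -0.028] yaw 3.176 F [-0.8 -2.9  3.6] p [0.4883 0.045  0.1271] gap 0.0092
```

Request:
{"name": "carry_out", "arguments": {"increments": [[[0,0,0,0,0,0.008],[0,0,0,0,0,0.016]]]}}

```text
clock: 6.65
tcp_pos: [0.4883, 0.0449, 0.1271]
orientation: [0.001, 0.034, 0.999, 0.001]
wrist_force: [-0.8, -3.0, 3.0]
finger_gap: 0.0092
grip_force: 51.5
```

```bash
python3 feel.py
```

```text
6.8 tz [0.046 0.066 0.012] mean [0.041 0.17 ] yaw 3.076 F [-0.2 -4.6  4. ] p [0.4883 0.045  0.127 ] gap 0.0087
```

Request:
{"name": "carry_out", "arguments": {"increments": [[[0,0,0,0,0,0.012],[0,0,0,0,0,0.024]]]}}

```text
clock: 7.05
tcp_pos: [0.4883, 0.0449, 0.1268]
orientation: [0.0, 0.109, 0.994, 0.001]
wrist_force: [-0.9, -3.2, 2.2]
finger_gap: 0.0086
grip_force: 51.4
```

```bash
sed -i 's/range(3)/range(5)/' feel.py; python3 feel.py
```

```text
7.3 tz [0.04  0.068 0.068 0.034 0.039] mean [0.05  0.152] yaw 2.926 F [ 0.1 -5.1  2.2] p [0.4883 0.0449 0.1268] gap 0.009
```

Still free. Now 0.2 rad further.

Request:
{"name": "carry_out", "arguments": {"increments": [[[0,0,0,0,0,0.016],[0,0,0,0,0,0.032]]]}}

```text
clock: 7.55
tcp_pos: [0.4883, 0.0448, 0.1266]
orientation: [0.0, 0.209, 0.978, 0.001]
wrist_force: [0.7, -5.2, 0.9]
finger_gap: 0.0088
grip_force: 51.1
```

```bash
python3 feel.py
```

```text
7.8 tz [0.07  0.012 0.034 0.059 0.054] mean [0.046 0.177] yaw 2.724 F [ 1.1 -4.2  1.3] p [0.4882 0.0448 0.1266] gap 0.0087
```

Request:
{"name": "carry_out", "arguments": {"increments": [[[0,0,0,0,0,0.016],[0,0,0,0,0,0.032]]]}}

```text
clock: 8.05
tcp_pos: [0.4882, 0.0446, 0.1265]
orientation: [0.0, 0.306, 0.952, 0.001]
wrist_force: [-0.2, -6.3, 0.9]
finger_gap: 0.009
grip_force: 51.2
```

```bash
python3 feel.py
```

```text
8.3 tz [0.179 0.146 0.096 0.152 0.155] mean [0.146 0.276] yaw 2.523 F [ 0.1 -5.1  0.7] p [0.4882 0.0446 0.1265] gap 0.009
```

Request:
{"name": "carry_out", "arguments": {"increments": [[[0,0,0,0,0,0.012],[0,0,0,0,0,0.024]]]}}

```text
clock: 8.55
tcp_pos: [0.4881, 0.0446, 0.1265]
orientation: [-0.0, 0.376, 0.927, 0.001]
wrist_force: [0.8, -6.7, 0.3]
finger_gap: 0.0088
grip_force: 51.1
```

```bash
cat >> feel.py <<'E'
# transit to next screw: sys.argv[1]=screw, [2]=wing yaw, [3]=TCP z
if len(sys.argv)>1:
    n=sys.argv[1];R=Ro.from_quat(np.roll(q,-1))
    d=np.r_[S[n],float(sys.argv[3])]-s["tcp_pos"];dt=R.inv().apply(d)/.5
    dy=(float(sys.argv[2])+np.pi-yaw+np.pi)%(2*np.pi)-np.pi
    print("shift",dt.round(4),"az share",round(-dy/2/np.pi,4),"q6",round(s["joint_pos"][5],3),"q6 at start",round(s["joint_pos"][5]-dy,3))
E
sed -i 's/^S=.*/S=dict(a=(.488,.0446),b=(.6052,.0213),c=(.582,-.0961),d=(.4648,-.0732))/' h.py
python3 feel.py c .705 .127
```

```text
8.8 tz [0.188 0.248 0.216 0.179 0.219] mean [0.21  0.318] yaw 2.373 F [ 1.4 -5.8  0.5] p [0.4881 0.0446 0.1265] gap 0.0091
shift [-0.3306 -0.0716 -0.0015] az share -0.2346 q6 0.695 q6 at start -0.779
```

Request:
{"name": "carry_out", "arguments": {"increments": [[[0,0,0,0,0,0],[0,0,0,0,0,0],[0,0,0,0,0,0],[0,0,-0.06,0,0,0],[0,0,-0.12,0,0,0]]], "jaw": 0}}

```text
clock: 9.43
tcp_pos: [0.4875, 0.0454, 0.187]
orientation: [-0.001, 0.375, 0.927, 0.002]
wrist_force: [0.6, 1.1, 0.1]
finger_gap: 0.0852
grip_force: 0.0
```

Request:
{"name": "carry_out", "arguments": {"increments": [[[-0.33,-0.072,0,0,0,-0.1173],[-0.33,-0.072,0,0,0,-0.1173],[-0.33,-0.072,0,0,0,-0.1173],[-0.33,-0.072,0,0,0,-0.1173],[-0.33,-0.072,0,0,0,-0.1173]]]}}

```text
clock: 10.05
tcp_pos: [0.5814, -0.0959, 0.1858]
orientation: [-0.0, 0.018, 1.0, 0.002]
wrist_force: [-0.2, 0.3, -0.9]
finger_gap: 0.0853
grip_force: 0.0
```

Request:
{"name": "carry_out", "arguments": {"increments": [[[0,0,0,0,0,-0.1173],[0,0,0,0,0,-0.1173],[0,0,0,0,0,-0.1173],[0,0,0,0,0,-0.1173]]]}}

```text
clock: 10.55
tcp_pos: [0.581, -0.0946, 0.1864]
orientation: [0.001, -0.346, 0.938, 0.002]
wrist_force: [-0.4, -0.5, -0.6]
finger_gap: 0.0852
grip_force: 0.0
```

Request:
{"name": "carry_out", "arguments": {"increments": [[[-0.001,-0.003,0.08,0,0,0],[-0.001,-0.003,0.119,0,0,0],[-0.001,-0.003,0.119,0,0,0]]]}}

```text
clock: 10.92
tcp_pos: [0.5812, -0.0949, 0.1253]
orientation: [-0.0, -0.344, 0.939, 0.003]
wrist_force: [0.6, -0.7, -0.5]
finger_gap: 0.0856
grip_force: 0.0
```

Request:
{"name": "carry_out", "arguments": {"increments": [[[0,0,0,0,0,0],[0,0,0,0,0,0],[0,0,0,0,0,0],[0,0,0,0,0,0],[0,0,0,0,0,0]]], "jaw": 1}}

```text
clock: 11.55
tcp_pos: [0.5827, -0.0959, 0.1273]
orientation: [0.001, -0.345, 0.939, 0.002]
wrist_force: [-0.8, 1.8, 3.8]
finger_gap: 0.0092
grip_force: 51.3
```

Request:
{"name": "carry_out", "arguments": {"increments": [[[0,0,0,0,0,0.016],[0,0,0,0,0,0.032]]]}}

```text
clock: 11.8
tcp_pos: [0.5827, -0.0959, 0.1271]
orientation: [0.001, -0.247, 0.969, 0.002]
wrist_force: [-2.2, 1.5, 3.5]
finger_gap: 0.0093
grip_force: 51.1
```

```bash
sed -i 's/c=(.582,-.0961)/c=(.5827,-.0959)/' h.py; python3 feel.py
```

```text
12.05 tz [0.017 0.007 0.029 0.079 0.033] mean [0.033 0.182] yaw 3.646 F [-2.1  2.7  5.3] p [ 0.5827 -0.0959  0.1271] gap 0.0089
```

Request:
{"name": "carry_out", "arguments": {"increments": [[[0,0,0,0,0,0.016],[0,0,0,0,0,0.032]]]}}

```text
clock: 12.3
tcp_pos: [0.5826, -0.0959, 0.1268]
orientation: [0.001, -0.15, 0.989, 0.002]
wrist_force: [-0.8, 3.1, 2.5]
finger_gap: 0.0085
grip_force: 51.2
```

```bash
python3 feel.py b -.943 .127
```

```text
12.55 tz [0.103 0.056 0.026 0.072 0.058] mean [0.063 0.213] yaw 3.446 F [-2.3  3.9  4.5] p [ 0.5826 -0.0959  0.1268] gap 0.0087
shift [-0.1133  0.2101  0.0007] az share 0.1985 q6 -0.605 q6 at start 0.642
```

Request:
{"name": "carry_out", "arguments": {"increments": [[[0,0,0,0,0,0.012],[0,0,0,0,0,0.024]]]}}

```text
clock: 12.8
tcp_pos: [0.5826, -0.0958, 0.1268]
orientation: [0.0, -0.075, 0.997, 0.002]
wrist_force: [-3.5, 4.0, 4.0]
finger_gap: 0.0087
grip_force: 51.3
```

```bash
python3 feel.py b -.943 .127
```

```text
13.05 tz [0.132 0.097 0.074 0.102 0.099] mean [0.101 0.228] yaw 3.295 F [-2.7  4.1  4.7] p [ 0.5826 -0.0958  0.1268] gap 0.0086
shift [-0.0804  0.2246  0.0006] az share 0.1745 q6 -0.455 q6 at start 0.642
```

Request:
{"name": "carry_out", "arguments": {"increments": [[[0,0,0,0,0,0.012],[0,0,0,0,0,0.024]]]}}

```text
clock: 13.3
tcp_pos: [0.5826, -0.0958, 0.1268]
orientation: [0.0, -0.0, 1.0, 0.002]
wrist_force: [-2.0, 4.4, 3.6]
finger_gap: 0.009
grip_force: 51.3
```

```bash
python3 feel.py b -.943 .127
```

```text
13.55 tz [0.194 0.175 0.118 0.187 0.228] mean [0.181 0.295] yaw 3.144 F [-2.9  4.5  4. ] p [ 0.5826 -0.0958  0.1267] gap 0.0088
shift [-0.0458  0.2341  0.0005] az share 0.1505 q6 -0.304 q6 at start 0.642
```

Request:
{"name": "carry_out", "arguments": {"increments": [[[0,0,0,0,0,0],[0,0,0,0,0,0],[0,0,0,0,0,0],[0,0,-0.06,0,0,0],[0,0,-0.12,0,0,0]]], "jaw": 0}}

```text
clock: 14.18
tcp_pos: [0.5825, -0.0967, 0.187]
orientation: [-0.0, -0.0, 1.0, 0.002]
wrist_force: [1.2, 0.2, -0.2]
finger_gap: 0.0851
grip_force: 0.0
```

Request:
{"name": "carry_out", "arguments": {"increments": [[[-0.047,0.235,0,0,0,0.13],[-0.047,0.235,0,0,0,0.13],[-0.047,0.235,0,0,0,0.13],[-0.047,0.235,0,0,0,0.13],[-0.047,0.235,0,0,0,0.13]]]}}

```text
clock: 14.8
tcp_pos: [0.6064, 0.0213, 0.1872]
orientation: [-0.0, 0.398, 0.917, 0.002]
wrist_force: [-0.1, -0.2, -0.4]
finger_gap: 0.0854
grip_force: 0.0
```

Request:
{"name": "carry_out", "arguments": {"increments": [[[0,0,0,0,0,0.0205],[0,0,0,0,0,0.0205]]]}}

```text
clock: 15.05
tcp_pos: [0.6064, 0.0208, 0.1872]
orientation: [-0.0, 0.455, 0.891, 0.002]
wrist_force: [-0.0, 0.3, -0.5]
finger_gap: 0.0856
grip_force: 0.0
```

```bash
sed -i 's/^S=.*/S=dict(a=(.488,.0449),b=(.6057,.0217),c=(.5827,-.0959),d=(.465,-.0729))/' h.py
```

Request:
{"name": "carry_out", "arguments": {"increments": [[[0.002,0,0.08,0,0,0],[0.002,0,0.12,0,0,0],[0.002,0,0.12,0,0,0]]]}}

```text
clock: 15.42
tcp_pos: [0.6043, 0.0221, 0.1255]
orientation: [-0.002, 0.454, 0.891, 0.001]
wrist_force: [0.2, 0.1, 0.3]
finger_gap: 0.0854
grip_force: 0.0
```

Request:
{"name": "carry_out", "arguments": {"increments": [[[0,0,0,0,0,0],[0,0,0,0,0,0],[0,0,0,0,0,0],[0,0,0,0,0,0],[0,0,0,0,0,0]]], "jaw": 1}}

```text
clock: 16.05
tcp_pos: [0.6058, 0.0219, 0.1278]
orientation: [-0.0, 0.455, 0.89, 0.002]
wrist_force: [-1.3, -0.5, 3.2]
finger_gap: 0.0088
grip_force: 51.5
```

Request:
{"name": "carry_out", "arguments": {"increments": [[[0,0,0,0,0,0.016],[0,0,0,0,0,0.032]]]}}

```text
clock: 16.3
tcp_pos: [0.6057, 0.0219, 0.1276]
orientation: [-0.0, 0.544, 0.839, 0.002]
wrist_force: [-0.8, -0.5, 2.2]
finger_gap: 0.0089
grip_force: 51.2
```

```bash
python3 feel.py d 1.4 .127
```

```text
16.55 tz [0.043 0.007 0.023 0.038 0.012] mean [0.024 0.183] yaw 1.997 F [-1.3 -1.4  3.5] p [0.6057 0.0219 0.1275] gap 0.009
shift [-5.640e-02 -3.346e-01  1.000e-04] az share -0.405 q6 1.047 q6 at start -1.498
```

Request:
{"name": "carry_out", "arguments": {"increments": [[[0,0,0,0,0,0.016],[0,0,0,0,0,0.032]]]}}

```text
clock: 16.8
tcp_pos: [0.6056, 0.0219, 0.1273]
orientation: [-0.001, 0.625, 0.781, 0.001]
wrist_force: [-1.1, -1.6, 2.6]
finger_gap: 0.0086
grip_force: 51.3
```

```bash
python3 feel.py d 1.4 .127
```

```text
17.05 tz [ 0.028  0.059  0.072  0.059 -0.003] mean [0.043 0.204] yaw 1.796 F [-2.  -2.3  2.6] p [0.6056 0.0219 0.1273] gap 0.009
shift [-1.219e-01 -3.165e-01 -2.000e-04] az share -0.4369 q6 1.248 q6 at start -1.498
```

Request:
{"name": "carry_out", "arguments": {"increments": [[[0,0,0,0,0,0.016],[0,0,0,0,0,0.032]]]}}

```text
clock: 17.3
tcp_pos: [0.6055, 0.0218, 0.1273]
orientation: [-0.001, 0.7, 0.714, 0.001]
wrist_force: [-2.5, -1.5, 2.7]
finger_gap: 0.0087
grip_force: 51.4
```

```bash
python3 feel.py d 1.4 .127
```

```text
17.55 tz [0.137 0.172 0.14  0.178 0.204] mean [0.166 0.321] yaw 1.595 F [-2.2 -2.9  3.4] p [0.6055 0.0219 0.1273] gap 0.0087
shift [-1.826e-01 -2.856e-01 -2.000e-04] az share -0.4689 q6 1.448 q6 at start -1.498
```

Request:
{"name": "carry_out", "arguments": {"increments": [[[0,0,0,0,0,0.0127],[0,0,0,0,0,0.0127]]]}}

```text
clock: 17.8
tcp_pos: [0.6055, 0.0219, 0.1272]
orientation: [-0.001, 0.726, 0.687, 0.001]
wrist_force: [-2.9, -3.6, 3.2]
finger_gap: 0.0089
grip_force: 51.4
```

Request:
{"name": "carry_out", "arguments": {"increments": [[[0,0,0,0,0,0],[0,0,0,0,0,0],[0,0,0,0,0,0],[0,0,-0.06,0,0,0],[0,0,-0.12,0,0,0]]], "jaw": 0}}

```text
clock: 18.42
tcp_pos: [0.6054, 0.0221, 0.1874]
orientation: [-0.002, 0.727, 0.687, 0.001]
wrist_force: [0.4, -0.3, -0.9]
finger_gap: 0.0857
grip_force: 0.0
```

Request:
{"name": "carry_out", "arguments": {"increments": [[[-0.205,-0.27,0,0,0,0.0183],[-0.205,-0.27,0,0,0,0.0183],[-0.205,-0.27,0,0,0,0.0183],[-0.205,-0.27,0,0,0,0.0183],[-0.205,-0.27,0,0,0,0.0183]]]}}

```text
clock: 19.05
tcp_pos: [0.4657, -0.0728, 0.1872]
orientation: [-0.001, 0.765, 0.644, 0.002]
wrist_force: [0.8, -0.1, 0.7]
finger_gap: 0.0854
grip_force: 0.0
```

Request:
{"name": "carry_out", "arguments": {"increments": [[[0,-0.0014,0.08,0,0,0],[0,-0.0014,0.12,0,0,0],[0,-0.0014,0.12,0,0,0]]]}}

```text
clock: 19.42
tcp_pos: [0.4641, -0.0714, 0.1253]
orientation: [-0.003, 0.765, 0.644, 0.001]
wrist_force: [-0.6, 0.3, -0.2]
finger_gap: 0.0853
grip_force: 0.0
```

Request:
{"name": "carry_out", "arguments": {"increments": [[[0,0,0,0,0,0],[0,0,0,0,0,0],[0,0,0,0,0,0],[0,0,0,0,0,0],[0,0,0,0,0,0]]], "jaw": 1}}

```text
clock: 20.05
tcp_pos: [0.465, -0.0725, 0.1274]
orientation: [-0.001, 0.765, 0.644, 0.002]
wrist_force: [0.7, 0.4, 2.2]
finger_gap: 0.009
grip_force: 51.4
```

Request:
{"name": "carry_out", "arguments": {"increments": [[[0,0,0,0,0,0.016],[0,0,0,0,0,0.032]]]}}

```text
clock: 20.3
tcp_pos: [0.465, -0.0725, 0.1272]
orientation: [-0.001, 0.827, 0.562, 0.002]
wrist_force: [2.1, 0.6, -0.5]
finger_gap: 0.0088
grip_force: 51.2
```

```bash
python3 feel.py
```

```text
20.55 tz [ 0.019  0.006  0.036 -0.013  0.015] mean [0.013 0.198] yaw 1.199 F [2.3 0.2 1.8] p [ 0.465  -0.0725  0.1272] gap 0.0088
```

Request:
{"name": "carry_out", "arguments": {"increments": [[[0,0,0,0,0,0.016],[0,0,0,0,0,0.032]]]}}

```text
clock: 20.8
tcp_pos: [0.4651, -0.0726, 0.1272]
orientation: [-0.001, 0.879, 0.477, 0.002]
wrist_force: [3.2, -0.1, 1.2]
finger_gap: 0.0094
grip_force: 51.3
```

```bash
python3 feel.py
```

```text
21.05 tz [0.159 0.114 0.094 0.097 0.085] mean [0.11  0.299] yaw 0.998 F [ 4.7 -1.3  1.7] p [ 0.4651 -0.0726  0.1271] gap 0.0091
```

Request:
{"name": "carry_out", "arguments": {"increments": [[[0,0,0,0,0,0.0175],[0,0,0,0,0,0.0175]]]}}

```text
clock: 21.3
tcp_pos: [0.4651, -0.0726, 0.1271]
orientation: [-0.001, 0.903, 0.43, 0.002]
wrist_force: [4.8, -0.5, 1.0]
finger_gap: 0.0091
grip_force: 51.3
```

```bash
python3 feel.py a -.735 .1255
```

```text
21.55 tz [0.151 0.148 0.217 0.13  0.135] mean [0.156 0.187] yaw 0.889 F [ 4.9 -1.   0.1] p [ 0.4651 -0.0726  0.1271] gap 0.0091
shift [ 0.2113 -0.1125  0.0041] az share -0.2415 q6 1.924 q6 at start 0.407
```

Request:
{"name": "carry_out", "arguments": {"increments": [[[0,0,0,0,0,0],[0,0,0,0,0,0],[0,0,0,0,0,0],[0,0,-0.06,0,0,0],[0,0,-0.12,0,0,0]]], "jaw": 0}}

```text
clock: 22.18
tcp_pos: [0.4634, -0.0723, 0.1869]
orientation: [-0.002, 0.903, 0.429, 0.0]
wrist_force: [-0.2, -0.7, -1.0]
finger_gap: 0.0856
grip_force: 0.0
```

Request:
{"name": "carry_out", "arguments": {"increments": [[[0.211,-0.1125,0,0,0,-0.125],[0.211,-0.1125,0,0,0,-0.125],[0.211,-0.1125,0,0,0,-0.125],[0.211,-0.1125,0,0,0,-0.125],[0.211,-0.1125,0,0,0,-0.125]]]}}

```text
clock: 22.8
tcp_pos: [0.487, 0.045, 0.187]
orientation: [-0.001, 0.67, 0.742, 0.001]
wrist_force: [0.3, 0.7, 0.3]
finger_gap: 0.0855
grip_force: 0.0
```

Request:
{"name": "carry_out", "arguments": {"increments": [[[0,0,0,0,0,-0.1165],[0,0,0,0,0,-0.1165],[0,0,0,0,0,-0.1165],[0,0,0,0,0,-0.1165],[0,0,0,0,0,-0.1165]]]}}

```text
clock: 23.42
tcp_pos: [0.4872, 0.0444, 0.1871]
orientation: [-0.001, 0.363, 0.932, 0.002]
wrist_force: [0.3, -0.5, -0.1]
finger_gap: 0.0858
grip_force: 0.0
```

```bash
cat > look.py <<'E'
from h import *
import sys
n=sys.argv[1];c=wcam()
for k in "abcd":
    try: wings(c,{k:S[k]})
    except Exception as e: print(k,"no")
s=st();R=Ro.from_quat(np.roll(s["orientation"],-1));q=s["orientation"]
print("p",np.round(s["tcp_pos"],4),"yaw",round(2*np.arctan2(q[2],q[1]),3),"shift",(R.inv().apply(np.r_[S[n],float(sys.argv[2])]-s["tcp_pos"])/.5).round(4),"q6",s["joint_pos"][5])
E
python3 look.py a .1255
```

```text
a 966 c [486.9  44.4] size [ 9.8 42.4] yaw -0.726 top 0.1283 mean [0.4855 0.0456]
b 857 c [604.4  21. ] size [11.5 41.5] yaw 1.549 top 0.1279 mean [0.6028 0.0219]
c no
d 284 c [457. -82.] size [ 8.9 19.3] yaw 0.897 top 0.1278 mean [ 0.4552 -0.0809]
p [0.4872 0.0444 0.1872] yaw 2.399 shift [-0.0008  0.0013  0.1233] q6 0.667650190748941
```

Request:
{"name": "carry_out", "arguments": {"increments": [[[-0.001,0.001,0.08,0,0,0],[-0.001,0.001,0.122,0,0,0],[-0.001,0.001,0.122,0,0,0]]]}}

```text
clock: 23.85
tcp_pos: [0.4866, 0.045, 0.1248]
orientation: [-0.002, 0.362, 0.932, 0.001]
wrist_force: [0.0, 0.2, 0.6]
finger_gap: 0.0854
grip_force: 0.0
```

Request:
{"name": "carry_out", "arguments": {"increments": [[[0,0,0,0,0,0],[0,0,0,0,0,0],[0,0,0,0,0,0],[0,0,0,0,0,0],[0,0,0,0,0,0]]], "jaw": 1, "squeeze": 70}}

```text
clock: 24.48
tcp_pos: [0.4881, 0.0446, 0.1268]
orientation: [-0.0, 0.361, 0.933, 0.001]
wrist_force: [-2.7, -0.4, 4.5]
finger_gap: 0.0084
grip_force: 71.1
```

Request:
{"name": "carry_out", "arguments": {"increments": [[[0,0,0,0,0,0.025],[0,0,0,0,0,0.05],[0,0,0,0,0,0.075],[0,0,0.001,0,0,0.095],[0,0,0.001,0,0,0.095]]]}}

```text
clock: 25.1
tcp_pos: [0.4878, 0.0444, 0.1261]
orientation: [-0.001, 0.619, 0.785, 0.001]
wrist_force: [-3.3, -2.8, 4.2]
finger_gap: 0.0084
grip_force: 71.1
```

```bash
python3 feel.py
```

```text
25.35 tz [0.231 0.279 0.223 0.203 0.297] mean [0.246 0.274] yaw 1.807 F [-3.2 -3.9  6.7] p [0.4879 0.0444 0.1261] gap 0.0084
```

Request:
{"name": "carry_out", "arguments": {"increments": [[[0,0,0,0,0,0.01],[0,0,0,0,0,0.02]]]}}

```text
clock: 25.6
tcp_pos: [0.4878, 0.0444, 0.126]
orientation: [-0.001, 0.668, 0.745, 0.001]
wrist_force: [-2.8, -3.7, 5.7]
finger_gap: 0.0084
grip_force: 71.1
```

```bash
python3 feel.py
```

```text
25.85 tz [0.321 0.311 0.323 0.338 0.302] mean [0.319 0.413] yaw 1.682 F [-3.1 -3.5  6.3] p [0.4878 0.0444 0.126 ] gap 0.0082
```

Request:
{"name": "carry_out", "arguments": {"increments": [[[0,0,0,0,0,0.008],[0,0,0,0,0,0.016]]]}}

```text
clock: 26.1
tcp_pos: [0.4877, 0.0444, 0.126]
orientation: [-0.001, 0.704, 0.711, 0.001]
wrist_force: [-3.2, -3.5, 5.5]
finger_gap: 0.0082
grip_force: 71.7
```

```bash
python3 feel.py
```

```text
26.35 tz [0.709 0.691 0.725 0.676 0.708] mean [0.702 0.765] yaw 1.583 F [-3.2 -4.6  5.9] p [0.4878 0.0444 0.126 ] gap 0.0085
```

Request:
{"name": "carry_out", "arguments": {"increments": [[[0,0,0,0,0,0],[0,0,0,0,0,0],[0,0,0,0,0,0],[0,0,-0.06,0,0,0],[0,0,-0.12,0,0,0]]], "jaw": 0}}

```text
clock: 26.98
tcp_pos: [0.4878, 0.045, 0.186]
orientation: [-0.002, 0.704, 0.711, 0.001]
wrist_force: [0.8, 0.2, 0.1]
finger_gap: 0.0853
grip_force: 0.0
```

Request:
{"name": "carry_out", "arguments": {"increments": [[[-0.283,0.186,0,0,0,-0.13],[-0.283,0.186,0,0,0,-0.13],[-0.283,0.186,0,0,0,-0.13],[-0.283,0.186,0,0,0,-0.13],[-0.283,0.186,0,0,0,-0.13]]]}}

```text
clock: 27.6
tcp_pos: [0.5828, -0.0966, 0.1846]
orientation: [-0.001, 0.363, 0.932, 0.002]
wrist_force: [0.0, -0.2, 0.6]
finger_gap: 0.0852
grip_force: 0.0
```

Request:
{"name": "carry_out", "arguments": {"increments": [[[0,0,0,0,0,-0.1237],[0,0,0,0,0,-0.1237],[0,0,0,0,0,-0.1237],[0,0,0,0,0,-0.1237],[0,0,0,0,0,-0.1237]]]}}

```text
clock: 28.22
tcp_pos: [0.5826, -0.0957, 0.1851]
orientation: [0.0, -0.016, 1.0, 0.002]
wrist_force: [1.0, 0.2, -0.4]
finger_gap: 0.0853
grip_force: 0.0
```

```bash
python3 look.py c .126
```

```text
a 817 c [489.3  33.6] size [10.1 24.1] yaw -1.392 top 0.1275 mean [0.4895 0.0318]
b 1056 c [604.7  20.9] size [10.7 42.7] yaw 1.536 top 0.1281 mean [0.6038 0.0191]
c 997 c [582.5 -96.4] size [ 9.5 42.8] yaw 0.034 top 0.1284 mean [ 0.5803 -0.0965]
d 1186 c [467.6 -70.7] size [10.3 34.5] yaw 0.927 top 0.1281 mean [ 0.4696 -0.0696]
p [ 0.5826 -0.0958  0.1851] yaw 3.174 shift [-0.0002 -0.0008  0.1183] q6 -0.3329639105340983
```

Aligned with c. Descend, grip and turn 0.7 rad.

Request:
{"name": "carry_out", "arguments": {"increments": [[[0,0,0.08,0,0,0],[0,0,0.118,0,0,0],[0,0,0.118,0,0,0]]]}}

```text
clock: 28.65
tcp_pos: [0.5812, -0.0952, 0.1246]
orientation: [-0.001, -0.015, 1.0, 0.002]
wrist_force: [0.5, 0.2, 0.2]
finger_gap: 0.0855
grip_force: 0.0
```

Request:
{"name": "carry_out", "arguments": {"increments": [[[0,0,0,0,0,0],[0,0,0,0,0,0],[0,0,0,0,0,0],[0,0,0,0,0,0],[0,0,0,0,0,0]]], "jaw": 1}}

```text
clock: 29.28
tcp_pos: [0.5828, -0.0956, 0.1269]
orientation: [0.001, -0.017, 1.0, 0.002]
wrist_force: [-0.9, 1.0, 4.5]
finger_gap: 0.0082
grip_force: 71.1
```

Request:
{"name": "carry_out", "arguments": {"increments": [[[0,0,0,0,0,0.027],[0,0,0,0,0,0.054],[0,0,0,0,0,0.08],[0,0,0.001,0,0,0.105],[0,0,0.001,0,0,0.111]]]}}

```text
clock: 29.9
tcp_pos: [0.5828, -0.0955, 0.1262]
orientation: [0.0, 0.327, 0.945, 0.002]
wrist_force: [0.6, 1.3, 1.0]
finger_gap: 0.0087
grip_force: 71.1
```

```bash
python3 feel.py
```

```text
30.15 tz [0.335 0.258 0.329 0.333 0.287] mean [0.308 0.37 ] yaw 2.478 F [-0.4  0.9  3.2] p [ 0.5828 -0.0955  0.1261] gap 0.0083
```

Request:
{"name": "carry_out", "arguments": {"increments": [[[0,0,0,0,0,0.01],[0,0,0,0,0,0.019]]]}}

```text
clock: 30.4
tcp_pos: [0.5828, -0.0956, 0.1261]
orientation: [-0.0, 0.382, 0.924, 0.002]
wrist_force: [0.5, 1.0, 3.0]
finger_gap: 0.0083
grip_force: 71.3
```

```bash
python3 feel.py b -1.6 .126
```

```text
30.65 tz [0.409 0.425 0.404 0.417 0.371] mean [0.405 0.489] yaw 2.359 F [1.5 0.7 3.3] p [ 0.5828 -0.0955  0.126 ] gap 0.0085
shift [0.1328 0.1986 0.001 ] az share 0.1301 q6 0.482 q6 at start 1.3
```

Request:
{"name": "carry_out", "arguments": {"increments": [[[0,0,0,0,0,0.006],[0,0,0,0,0,0.012]]]}}

```text
clock: 30.9
tcp_pos: [0.5828, -0.0955, 0.126]
orientation: [-0.0, 0.416, 0.909, 0.002]
wrist_force: [0.2, 0.6, 3.4]
finger_gap: 0.0083
grip_force: 71.9
```

```bash
python3 feel.py b -1.595 .126
```

```text
31.15 tz [0.702 0.707 0.683 0.664 0.669] mean [0.685 0.739] yaw 2.284 F [1.7 1.3 3.8] p [ 0.5828 -0.0956  0.126 ] gap 0.0081
shift [0.1475 0.188  0.001 ] az share 0.1173 q6 0.558 q6 at start 1.295
```

Request:
{"name": "carry_out", "arguments": {"increments": [[[0,0,0,0,0,0],[0,0,0,0,0,0],[0,0,0,0,0,0],[0,0,-0.06,0,0,0],[0,0,-0.12,0,0,0]]], "jaw": 0}}

```text
clock: 31.78
tcp_pos: [0.582, -0.0958, 0.1858]
orientation: [-0.001, 0.417, 0.909, 0.002]
wrist_force: [-0.1, -0.1, 0.1]
finger_gap: 0.0855
grip_force: 0.0
```

Request:
{"name": "carry_out", "arguments": {"increments": [[[0.1475,0.188,0,0,0,0.1173],[0.1475,0.188,0,0,0,0.1173],[0.1475,0.188,0,0,0,0.1173],[0.1475,0.188,0,0,0,0.1173],[0.1475,0.188,0,0,0,0.1173]]]}}

```text
clock: 32.4
tcp_pos: [0.6054, 0.0216, 0.186]
orientation: [-0.001, 0.715, 0.699, 0.001]
wrist_force: [-0.4, -0.0, -0.6]
finger_gap: 0.0854
grip_force: 0.0
```

```bash
python3 look.py b .126
```

```text
a 1335 c [487.8  44.3] size [11.6 43.2] yaw -1.393 top 0.1272 mean [0.4889 0.0457]
b 992 c [605.3  22.1] size [ 9.6 41.8] yaw 1.55 top 0.1283 mean [0.6054 0.0241]
c 371 c [580.8 -88.9] size [ 9.7 34.7] yaw -0.386 top 0.1264 mean [ 0.5752 -0.086 ]
d 40 c [474.2 -55.7] size [2.4 4.8] yaw 0.749 top 0.1227 mean [ 0.4746 -0.0551]
p [0.6054 0.0214 0.186 ] yaw 1.548 shift [0.0002 0.0006 0.12  ] q6 1.4947298623471255
```

Request:
{"name": "carry_out", "arguments": {"increments": [[[0,0.001,0.08,0,0,0],[0,0.001,0.12,0,0,0],[0,0.001,0.12,0,0,0]]]}}

```text
clock: 32.83
tcp_pos: [0.6046, 0.0213, 0.1244]
orientation: [-0.003, 0.715, 0.699, 0.0]
wrist_force: [-0.7, -0.5, -0.7]
finger_gap: 0.0853
grip_force: 0.0
```

Request:
{"name": "carry_out", "arguments": {"increments": [[[0,0,0,0,0,0],[0,0,0,0,0,0],[0,0,0,0,0,0],[0,0,0,0,0,0],[0,0,0,0,0,0]]], "jaw": 1}}

```text
clock: 33.45
tcp_pos: [0.6056, 0.0217, 0.1269]
orientation: [-0.001, 0.716, 0.698, 0.001]
wrist_force: [-3.9, -0.7, 5.5]
finger_gap: 0.0086
grip_force: 70.5
```

Request:
{"name": "carry_out", "arguments": {"increments": [[[0,0,0,0,0,0.027],[0,0,0,0,0,0.054],[0,0,0,0,0,0.08],[0,0,0.001,0,0,0.105],[0,0,0.001,0,0,0.114]]]}}

```text
clock: 34.08
tcp_pos: [0.6052, 0.0217, 0.1261]
orientation: [-0.002, 0.916, 0.402, 0.0]
wrist_force: [-3.9, -0.1, 3.9]
finger_gap: 0.0086
grip_force: 70.6
```

```bash
python3 feel.py
```

```text
34.33 tz [0.353 0.308 0.285 0.331 0.287] mean [0.313 0.391] yaw 0.831 F [-5.4  0.4  4.9] p [0.6052 0.0217 0.1261] gap 0.0084
```

Request:
{"name": "carry_out", "arguments": {"increments": [[[0,0,0,0,0,0.01],[0,0,0,0,0,0.019]]]}}

```text
clock: 34.58
tcp_pos: [0.6051, 0.0218, 0.1261]
orientation: [-0.002, 0.938, 0.348, 0.0]
wrist_force: [-5.0, 1.3, 5.9]
finger_gap: 0.008
grip_force: 71.1
```

```bash
python3 feel.py d -2.2216 .126
```

```text
34.83 tz [0.603 0.549 0.589 0.598 0.531] mean [0.574 0.662] yaw 0.712 F [-5.7  0.5  5.5] p [0.6051 0.0218 0.1261] gap 0.0084
shift [-3.359e-01 -3.990e-02 -3.000e-04] az share -0.0331 q6 2.331 q6 at start 2.123
```

Request:
{"name": "carry_out", "arguments": {"increments": [[[0,0,0,0,0,0.006],[0,0,0,0,0,0.006]]]}}

```text
clock: 35.08
tcp_pos: [0.6051, 0.0218, 0.1261]
orientation: [-0.002, 0.944, 0.331, 0.0]
wrist_force: [-4.9, -0.7, 5.1]
finger_gap: 0.0081
grip_force: 71.4
```

```bash
python3 feel.py d -2.2216 .126
```

```text
35.33 tz [0.731 0.719 0.689 0.674 0.67 ] mean [0.696 0.715] yaw 0.675 F [-5.   0.2  4.7] p [0.6051 0.0218 0.126 ] gap 0.0084
shift [-0.3371 -0.0272 -0.0004] az share -0.039 q6 2.369 q6 at start 2.123
```

Request:
{"name": "carry_out", "arguments": {"increments": [[[0,0,0,0,0,0],[0,0,0,0,0,0],[0,0,0,0,0,0],[0,0,-0.06,0,0,0],[0,0,-0.12,0,0,0]]], "jaw": 0}}

```text
clock: 35.95
tcp_pos: [0.6059, 0.0214, 0.1859]
orientation: [-0.002, 0.944, 0.33, 0.001]
wrist_force: [0.5, -0.5, 0.4]
finger_gap: 0.0854
grip_force: 0.0
```

Request:
{"name": "carry_out", "arguments": {"increments": [[[-0.337,-0.027,0,0,0,-0.039],[-0.337,-0.027,0,0,0,-0.039],[-0.337,-0.027,0,0,0,-0.039],[-0.337,-0.027,0,0,0,-0.039],[-0.337,-0.027,0,0,0,-0.039]]]}}

```text
clock: 36.58
tcp_pos: [0.4665, -0.0732, 0.1857]
orientation: [-0.001, 0.897, 0.442, 0.002]
wrist_force: [0.2, -0.0, -0.2]
finger_gap: 0.0855
grip_force: 0.0
```

```bash
python3 look.py d .126
```

```text
a 1624 c [487.5  43.5] size [10.5 42.9] yaw -1.397 top 0.1276 mean [0.4881 0.0429]
b no
c 1233 c [582.5 -95.9] size [10.  42.8] yaw -0.696 top 0.1273 mean [ 0.5809 -0.0942]
d 1009 c [465.2 -73.3] size [ 9.8 42.9] yaw 0.924 top 0.1283 mean [ 0.4665 -0.0718]
p [ 0.4668 -0.073   0.1856] yaw 0.917 shift [-0.0026 -0.003   0.1192] q6 1.8966522562646966
```

Request:
{"name": "carry_out", "arguments": {"increments": [[[-0.002,-0.003,0.08,0,0,0],[-0.002,-0.003,0.119,0,0,0],[-0.002,-0.003,0.119,0,0,0]]]}}

```text
clock: 37.0
tcp_pos: [0.4637, -0.0717, 0.1243]
orientation: [-0.003, 0.896, 0.443, 0.0]
wrist_force: [0.5, -0.3, 0.5]
finger_gap: 0.0855
grip_force: 0.0
```

Request:
{"name": "carry_out", "arguments": {"increments": [[[0,0,0,0,0,0],[0,0,0,0,0,0],[0,0,0,0,0,0],[0,0,0,0,0,0],[0,0,0,0,0,0]]], "jaw": 1}}

```text
clock: 37.62
tcp_pos: [0.4647, -0.0731, 0.1265]
orientation: [-0.001, 0.897, 0.443, 0.002]
wrist_force: [0.3, -1.6, 2.4]
finger_gap: 0.0084
grip_force: 71.7
```

Request:
{"name": "carry_out", "arguments": {"increments": [[[0,0,0,0,0,0.027],[0,0,0,0,0,0.054],[0,0,0,0,0,0.08],[0,0,0.001,0,0,0.105],[0,0,0.001,0,0,0.114]]]}}

```text
clock: 38.25
tcp_pos: [0.4647, -0.073, 0.1257]
orientation: [-0.001, 0.995, 0.099, 0.001]
wrist_force: [1.3, -1.6, -0.2]
finger_gap: 0.0083
grip_force: 71.4
```

```bash
python3 feel.py
```

```text
38.5 tz [0.292 0.261 0.259 0.312 0.237] mean [0.272 0.401] yaw 0.202 F [ 1.5 -1.8  0.5] p [ 0.4647 -0.073   0.1257] gap 0.0084
```

Request:
{"name": "carry_out", "arguments": {"increments": [[[0,0,0,0,0,0.01],[0,0,0,0,0,0.02]]]}}

```text
clock: 38.75
tcp_pos: [0.4647, -0.0729, 0.1256]
orientation: [-0.001, 0.999, 0.037, 0.001]
wrist_force: [1.9, -3.0, 1.8]
finger_gap: 0.0082
grip_force: 72.1
```

```bash
python3 feel.py
```

```text
39.0 tz [0.786 0.689 0.703 0.677 0.747] mean [0.72  0.809] yaw 0.077 F [ 2.9 -1.8  0.9] p [ 0.4647 -0.0729  0.1257] gap 0.0082
```

Request:
{"name": "carry_out", "arguments": {"increments": [[[0,0,0,0,0,0],[0,0,0,0,0,0],[0,0,0,0,0,0],[0,0,-0.06,0,0,0],[0,0,-0.16,0,0,0]]], "jaw": 0}}

```text
clock: 39.62
tcp_pos: [0.4621, -0.0722, 0.2043]
orientation: [-0.003, 0.999, 0.037, -0.002]
wrist_force: [1.3, 0.2, 0.5]
finger_gap: 0.0851
grip_force: 0.0
```

Request:
{"name": "carry_out", "arguments": {"increments": [[[0.15,0,-0.15,0,0,0],[0.15,0,-0.25,0,0,0],[0.15,0,-0.25,0,0,0],[0.15,0,-0.25,0,0,0]]]}}

```text
clock: 40.12
tcp_pos: [0.5398, -0.0678, 0.3317]
orientation: [-0.001, 0.999, 0.038, 0.002]
wrist_force: [-1.3, 0.1, -0.2]
finger_gap: 0.0852
grip_force: 0.0
```

```bash
python3 look.py d .126; python3 - <<'E'
from h import *
c=wcam();cv2.imwrite("pics/end.png",c["frame"])
for n in ["top","side"]:
    env.read_camera(n)
    for t in ["digital_timer","jar_a","forceps"]:
        for d in env.find_in(n,t)[:2]: print(n,t,np.round(d["position"],3),round(d["score"],2))
E
```

```text
a 356 c [487.5  43.7] size [10.7 42.2] yaw -1.383 top 0.1273 mean [0.4888 0.0424]
b 455 c [605.6  21.2] size [10.9 41.5] yaw 0.86 top 0.1273 mean [0.6057 0.0207]
c 429 c [583.1 -96.4] size [ 9.9 42.5] yaw -0.703 top 0.1275 mean [ 0.5833 -0.0961]
d 307 c [465.3 -73.7] size [ 9.9 42.3] yaw 0.253 top 0.1276 mean [ 0.4672 -0.0734]
p [ 0.5387 -0.0676  0.3301] yaw 0.075 shift [-0.148   0.0009  0.408 ] q6 2.7914747107166247
top digital_timer [0.432 0.335 0.018] 0.56
top jar_a [0.581 0.398 0.084] 0.8
side digital_timer [0.431 0.322 0.016] 0.71
side jar_a [0.58  0.377 0.059] 0.64
side forceps [ 0.397 -0.379 -0.001] 0.49
side forceps [0.6   0.014 0.091] 0.18
```

View pics/end.png

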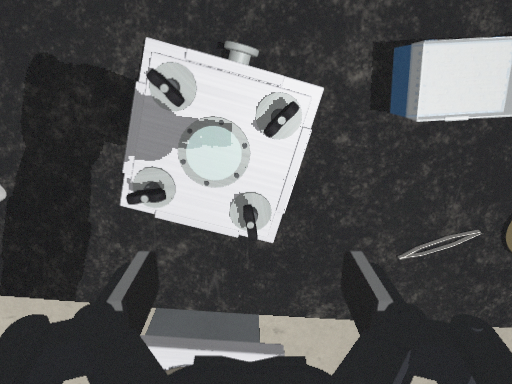

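The end view shows the cover in place and the four wings turned, at (147,196), (167,88), (282,118) and (251,222). The gripper is clear, and the timer, jar and forceps haven't moved.

```bash
python3 -c "
from workcell import env
print(env.hand_in())"
```

```text
the job is handed in; nothing more can be done
None
```

I tightened all four screws in cross order (a, c, b, d), first to snug and then to the stop at about 0.7 N m each. I then let go of them and handed the job in at about 40 s; the timer, jar and forceps were not moved.

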